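# Seat the temperature logger in the dry-block heater and switch it on

### The arm

A 6-joint arm with a two-finger parallel gripper is mounted at the origin on a cart in front of the work surface, level with it; the furniture and walls round the work are solid. World frame = base frame: x ahead of the robot, y to its left, z up, the work surface at z = 0. Lengths are in m, angles in rad, forces in N, time in s.
With the tool pointing down it reaches from about 0.25 to 0.725 m from the base axis. Payload 4 kg.
Tool frame: the origin (TCP) lies on the centre line of the jaws, within the pads' length; the fingertips stand 19 mm ahead of it and the grasp point (between the pads) is the TCP; z points along the fingers, y is the line along which they close (so a half turn about z gives the same grasp; the last joint's range is limited). The gripper opens to 85 mm and grips with 20 to 120 N. Pads are 22 mm wide; open, the fingers measure 114 mm over their backs; the gripper's body (76 mm by 85 mm) begins 54 mm behind the grasp point. The pads swing forward as they close: fully open they stand 13 mm farther back than shut.
Start: joints at [-1.169, 0.241, 0.005, 1.335, 0, 1.571], TCP at [0.196, -0.46, 0.23] pointing down, gripper open.
Joint ranges: [-2.72, 2.72], [-1.05, 1.87], [-1.09, 1.28], [-1.99, 2.15], [-1.42, 1.44], [-3.14, 3.14]. Speed limits (rad/s): [2.79, 2.79, 3.14, 3.14, 3.14, 3.14].

### API

Orientations are given as a rotation vector (axis times angle).
In Python, from workcell import observe, eyes, sign_off, nets gives the robot as it stands.
- The arm moves only by the tool move_arm, never from a script. Its argument "targets" is one flat list of numbers, 5 for each row, row after row: the shift along the world's x, y, z in m, then the turn about the world's z in rad, then the opening, from -1 (shut) to 1 (fully open). In form: [dx, dy, dz, twist, gripper, dx, dy, dz, twist, gripper, ...]. A call has 1 to 10 rows; each row is the pose to reach, as a shift and turn from the pose commanded when the call began; what a row does not reach only later rows make up. A row lasts 1/8 s, in which the tool goes at most 62.5 mm and 10.7 degrees, less where a joint would pass 70% of its speed; a pose out of reach is approached as far as the arm can. A call with a gripper value outside its range is refused whole. The fingers move at their own pace and stop on an object; "newtons" is the grip in N (left out, the last holds). Time passes only in rows, so rows that repeat a pose let the fingers close. It gives the time, the measured TCP pose, the force, the opening and the grip force at its end, in the units of the state.
- observe(): the state, without advancing time (a new reading comes with each control period).
- eyes.camera(name): name is "scene" or "top"; returns a dict with "frame" (400x640x3 uint8, blue, green, red), "vertical_fov" (degrees; the focal length in pixels is half the picture's height over the tangent of half this angle, whatever the lens; pixels are square), "cx", "cy" (the principal point, pixels), "k1" (the pictures are not rectified: a ray, as slopes to the right and down, at radius r is drawn at 1 + k1 r^2 times it, then the intrinsics apply), "world_to_cam" (4x4, takes a point from world to camera coordinates). Camera axes: x right, y down, z forward; pixel columns grow to the right and rows downward; lengths in m; the calibration is good to about 2 mm. A picture is of the moment at which its call begins. There is no depth.
- sign_off(): hands the job in; it is judged then, once.
Trained networks look in the newest picture that a camera, given by its name, has taken for a name from the list of things; names that differ only in an ending like _2 or _b are one class to them, and where a whole thing is asked for, a point or a joint stands for the part that bears it (a point fixed in the world has none). Each returns a list of dicts, best first, with "score" (0 to 1); they miss things now and then, are a little off and sometimes report something else, mostly with a low value. They report only what shows in the picture. A call takes as long as a camera call.
- nets.boxes_of(camera, name): "box" ([left, top, right, bottom] in pixels, round what is visible of it).
- nets.masks_of(camera, name): "mask" (400x640 bool, what is visible of it) and "box" ([left, top, right, bottom] in pixels, round what is visible of it).
The state is a dict: "t": time; "joint_pos": joint angles; "joint_vel": joint speeds; "joint_torque": joint torques, N m; "tool_pos": TCP position; "tool_rot": TCP orientation; "wrist_force": force on the tool from outside, world axes, zero at the start; "wrist_torque": the same for the moment, N m; "grip_width": finger opening in m; "gripper_force": force on a finger pad.
Only numpy, scipy, OpenCV 4.12 (cv2) and the standard library are available. Lean on these libraries where they do the work, as an engineer would, in place of code of your own. Each camera call takes 0.05 s, during which the arm holds its last target. There are 200 camera calls.

### The job

Take the cordless temperature logger with the orange band from its parking stand, find the small thermometer well (red ring) in the heater's aluminium block with the tip of its stem and press it in upright until it is fully home on the well's bottom. Feel for the hole gently, because the sensor in the tip is delicate: never push the logger against the heater with more than about 25 N. Only when the logger is home and let go, switch the heater on with its green rocker; leave the blue-banded spare in the stand.

Things in the scene. Friction and masses are not known exactly. Their poses are not given: they have to be found in the camera images.
- heater: White dry-block heater, fixed on the bench, 210 x 170 x 80 mm (its own x, y, z); origin at the centre of its underside, z up. Its sloped operating panel faces its own -x, towards the robot; its flat top deck is 80 mm above the bench. An aluminium block stands in an open pocket in the deck.
- pocket_center (a point): Centre of the heater's pocket (84 x 106 mm), 88 mm above the bench, level with the block's flat top (72 x 94 mm). The block lies parallel to the heater but with play: every start shifts it by up to 6 mm either way along the heater's x and up to 6 mm along its y. This shift is not reported. Pushes under 25 N do not move the block.
- well_nominal (a point): Level with the block's top, 88 mm above the bench: where the centre of the thermometer well's mouth would be with the block in the middle of its pocket. The real mouth lies up to 6 mm off along the heater's x and up to 6 mm along its y. The well is a round vertical hole, 9 mm wide, sharp-edged, inside an engraved red ring 16 mm across; the face round it is flat for 15 mm.
- well_bottom_nominal (a point): 42 mm below well_nominal, at the height of the flat bottom of the blind well, 46 mm above the bench. A spring ball in the well's wall, met when the tip is 13 to 18 mm below the mouth, grips the stem: passing it takes roughly 3 to 12 N of push, after that the stem drags by a few newtons all the way down and does not sink by its own weight.
- tube_wells (a point): Middle of the two rows of tube wells (11.5 mm wide, open, or plugged by coloured tubes whose lids stand 4 mm above the block), at the height of the block's top, with the block in the middle. They lie behind the thermometer well (towards the heater's +x), none nearer to it than 27 mm, centre to centre. Not to be used.
- logger_head (a point): Orange-banded logger, free, 60 to 130 g: centre of its upright light-grey square head, 24 x 24 mm, from 24 mm below this point to 20 mm above it; grip here from above across two opposite flats. Its x and y are square to the flats, z points up. It starts with its stem in a hole (11 mm wide, 38 mm deep) of the stand, the spare 72 mm beside it; which hole varies; lifts straight out.
- logger_tip (a point): Centre of the flat tip face of the orange-banded logger's steel stem (straight, 8 mm in diameter, 46 mm long below the head; the tip's edge is bevelled by 0.8 mm), 72 mm straight below logger_head. Fully home it stands on the bottom of the well, 42 mm below the block's top; the head's underside is then 4 mm above the block.
- spare_head (a point): Centre of the head of the spare logger (same shape, blue band) in the other hole of the stand; leave it there.
- stand: Dark plastic parking stand, fixed on the bench, 44 x 146 x 42 mm (its own x, y, z), origin at the centre of its underside; its two holes lie on its own y axis at -36 and +36 mm; the tips of the parked stems are 4 mm above the bench.
- heater_switch (a joint): Green rocker (40 x 17 mm, its top a shallow V) in a black frame on the heater's flat front deck, at the right as seen from the robot, rocking about the heater's y axis: 0 rad = off (the end nearer the robot stands up), 0.34 rad = fully on (that end has gone down about 5 mm). Stays where it is left; takes about 2 N at its end.
- switch_on_end (a point): Middle of the top face of the rocker's end nearer the robot, to be pressed straight down to switch on: about 94 mm above the bench when off, 89 mm when on; the frame round it is 82.5 mm high.

How it is judged:
By the outcome, as a careful person would: the job done as asked, in the order asked, and still so for the second after the job is handed in, with the robot touching nothing.
It also fails if it takes over 72 s, if anything falls off the work surface, if the arm or the gripper's body presses on something with over 40 N, if the wrist force passes 120 N, or if a joint passes its speed limit or range.

## Working session

There is one attempt and no reset: what is moved stays moved. The work goes in short steps, Python scripts to look and compute and a tool call to move; the robot and the scene stay as the last step left them, time stands still between calls to the robot, and variables do not carry over. Pictures are saved under pics/ and viewed, at most 10 in all, crops included, and the job is handed in when it is done.

Besides the shell and the picture viewer there is one more tool, called after ">>>" as name(argument=value, ...) on one line, values as JSON. move_arm: Moves the arm, as the interface text tells. Its arguments: {"type":"object","properties":{"targets":{"type":"array"},"newtons":{"type":"number"}},"required":["targets"]}

```bash
mkdir -p pics; cat > h.py <<'E'
import numpy as np, cv2
from workcell import observe, eyes, sign_off, nets
def cam(n):
    c=eyes.camera(n); f=200/np.tan(np.radians(c["vertical_fov"])/2)
    c["f"]=f; c["K"]=np.array([[f,0,c["cx"]],[0,f,c["cy"]],[0,0,1]]); c["D"]=np.array([c["k1"],0,0,0.]); return c
def proj(c,P):
    W=c["world_to_cam"]; r,_=cv2.Rodrigues(W[:3,:3].copy())
    return cv2.projectPoints(np.float64(P).reshape(-1,1,3),r,W[:3,3].copy(),c["K"],c["D"])[0].reshape(-1,2)
def onz(c,uv,z):
    n=cv2.undistortPoints(np.float64(uv).reshape(-1,1,2),c["K"],c["D"]).reshape(-1,2)
    W=c["world_to_cam"]; R=W[:3,:3]; o=-R.T@W[:3,3]
    d=np.c_[n,np.ones(len(n))]@R
    return o+d*((z-o[2])/d[:,2])[:,None]
E
python3 - <<'E'
from h import *
s=observe(); print({k:np.round(v,3) for k,v in s.items()})
for n in("scene","top"):
    c=cam(n); cv2.imwrite(f"pics/{n}0.png",c["frame"]); W=c["world_to_cam"]
    print(n,c["f"],c["cx"],c["cy"],c["k1"],-W[:3,:3].T@W[:3,3],W[2,:3])
    for k in("heater","logger_head","spare_head","stand","heater_switch","switch_on_end","logger_tip"):
        print(k,[(np.round(b["box"]).tolist(),round(b["score"],2)) for b in nets.boxes_of(n,k)[:3]])
E
```

```text
{'t': np.float64(0.0), 'joint_pos': array([-1.169,  0.241,  0.004,  1.335,  0.   ,  1.571]), 'joint_vel': array([-0.002, -0.   , -0.002,  0.   ,  0.002,  0.   ]), 'joint_torque': array([ 1.0000e-03, -3.7232e+01,  2.5241e+01,  1.7000e-02,  0.0000e+00,
        0.0000e+00]), 'tool_pos': array([ 0.195, -0.46 ,  0.229]), 'tool_rot': array([-3.076e+00, -6.260e-01,  1.000e-03]), 'wrist_force': array([-0.413, -0.386, -0.292]), 'wrist_torque': array([ 0.041, -0.052, -0.08 ]), 'gripper_force': np.float64(0.0), 'grip_width': np.float64(0.086)}
scene 391.9320270983233 323.11458433215535 198.83763281128185 -0.02163154872718911 [0.19579885 0.53675767 0.75831728] [ 0.40771825 -0.50295153 -0.76210602]
heater [([304.0, 122.0, 407.0, 216.0], 0.84)]
logger_head [([280.0, 287.0, 298.0, 311.0], 0.69)]
spare_head [([309.0, 265.0, 325.0, 287.0], 0.79)]
stand [([264.0, 275.0, 340.0, 341.0], 0.7), ([372.0, 145.0, 390.0, 162.0], 0.54)]
heater_switch []
switch_on_end [([374.0, 149.0, 392.0, 160.0], 0.64)]
logger_tip [([280.0, 289.0, 293.0, 312.0], 0.84)]
top 466.80926750749853 319.73302168938017 199.40322963956226 -0.0037351193467340285 [0.37414489 0.10417485 1.06124481] [ 0.15689562 -0.01115241 -0.98755222]
heater [([349.0, 121.0, 441.0, 232.0], 0.78)]
logger_head [([203.0, 228.0, 221.0, 243.0], 0.55)]
spare_head [([239.0, 234.0, 255.0, 246.0], 0.72), ([347.0, 123.0, 437.0, 232.0], 0.26)]
stand [([200.0, 224.0, 268.0, 252.0], 0.61), ([350.0, 126.0, 438.0, 228.0], 0.23)]
heater_switch [([414.0, 189.0, 420.0, 209.0], 0.72)]
switch_on_end [([414.0, 189.0, 422.0, 208.0], 0.7), ([206.0, 225.0, 224.0, 245.0], 0.35)]
logger_tip [([207.0, 228.0, 222.0, 243.0], 0.52)]
```

```bash
python3 - <<'E'
import cv2,numpy as np
t=cv2.imread("pics/top0.png"); s=cv2.imread("pics/scene0.png")
a=cv2.resize(t[110:260,190:450],None,fx=3,fy=3,interpolation=cv2.INTER_CUBIC)
cv2.imwrite("pics/a.png",a)
b=cv2.resize(s[110:350,255:420],None,fx=2.5,fy=2.5,interpolation=cv2.INTER_CUBIC)
cv2.imwrite("pics/b.png",b)
E
```

```text
(no output)
```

View pics/a.png

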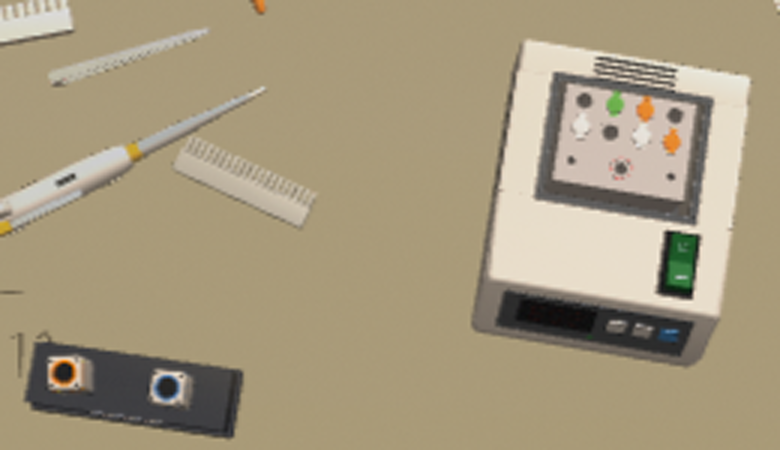

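View pics/b.png

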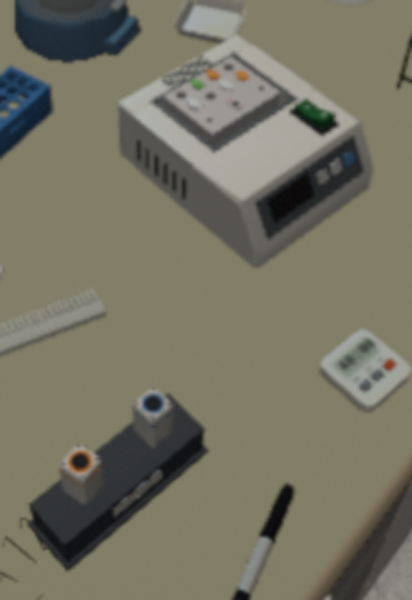

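The top view shows the orange logger at about (211,234) and the blue spare at (246,239) in full-frame pixels. The red-ringed well is at about (397,166), between two small decoy holes, and the green rocker at about (416,197). Next I'll measure these by colour.

```bash
cat >> h.py <<'E'
def blob(im,box,lo,hi,up=1):
    x0,y0,x1,y1=box; h=cv2.cvtColor(im[y0:y1,x0:x1],cv2.COLOR_BGR2HSV).astype(int)
    lo,hi=np.array(lo),np.array(hi)
    hh=(h[...,0]-lo[0])%180<=(hi[0]-lo[0])%180
    m=hh&(h[...,1]>=lo[1])&(h[...,2]>=lo[2])&(h[...,1]<=hi[1])&(h[...,2]<=hi[2])
    y,x=np.nonzero(m); w=h[y,x,1]
    return np.array([x0+(x.min()+x.max())/2,y0+(y.min()+y.max())/2]), np.array([x0+x.mean(),y0+y.mean()]), len(x)
E
python3 - <<'E'
from h import *
from scipy.spatial.transform import Rotation as R
t=cv2.imread("pics/top0.png"); s=cv2.imread("pics/scene0.png")
cs={"top":cam("top"),"scene":cam("scene")}; im={"top":t,"scene":s}
B={"top":dict(orange=(200,224,226,248),blue=(236,228,258,250),ring=(390,158,404,174),green=(405,184,426,210)),
"scene":dict(orange=(276,283,300,312),blue=(306,260,328,290),ring=(325,140,372,170),green=(368,145,394,165))}
C=dict(orange=((5,130,110),(20,255,255)),blue=((100,90,60),(125,255,255)),ring=((172,45,90),(5,255,255)),green=((50,80,30),(85,255,255)))
Z=dict(orange=.096,blue=.096,ring=.088,green=.09)
for n in cs:
  for k in C:
    try:
      mid,mean,N=blob(im[n],B[n][k],*C[k]); print(n,k,mid,mean.round(1),N,onz(cs[n],[mean],Z[k])[0].round(4))
    except Exception as e: print(n,k,e)
# block/pocket yaw: decoy holes in top view
p=np.array([[571,160],[671,177],[585,101],[675,116]])/3+[190,110]; q=onz(cs["top"],p,.088); print(q.round(4),[np.degrees(np.arctan2(*(q[i]-q[i+1])[[1,0]])) for i in(0,2)])
# stand edge yaw
p=np.array([[37,343],[242,371],[27,402],[231,436]])/3+[190,110]; q=onz(cs["top"],p,.042); print(q.round(4),[np.degrees(np.arctan2(*(q[i]-q[i+1])[[1,0]])) for i in(0,2)])
print(R.from_rotvec(observe()["tool_rot"]).as_matrix().round(3))
E
```

```text
top orange [212.  234.5] [210.7 234.3] 31 [0.4507 0.317  0.096 ]
top blue [245.  238.5] [245.  238.6] 17 [0.4429 0.2461 0.096 ]
top ring [396.5 166. ] [397. 167.] 7 [ 0.6018 -0.0711  0.088 ]
top green [416.5 197.5] [416.5 197.2] 171 [ 0.5367 -0.1114  0.09  ]
scene orange [286.5 294.5] [286.9 294.9] 16 [0.452  0.3202 0.096 ]
scene blue [316.  271.5] [316.5 271.8] 10 [0.4419 0.2484 0.096 ]
scene ring zero-size array to reduction operation minimum which has no identity
scene green [380. 156.] [380.3 155.9] 82 [ 0.5357 -0.1036  0.09  ]
[[ 0.6092 -0.0354  0.088 ]
 [ 0.5981 -0.1068  0.088 ]
 [ 0.6529 -0.0457  0.088 ]
 [ 0.643  -0.1104  0.088 ]] [np.float64(81.15312106122857), np.float64(81.3149824737218)]
[[0.4765 0.3484 0.042 ]
 [0.4585 0.1986 0.042 ]
 [0.4335 0.3533 0.042 ]
 [0.4114 0.2051 0.042 ]] [np.float64(83.15969716123108), np.float64(81.51518017461878)]
[[ 0.92   0.391  0.   ]
 [ 0.391 -0.92   0.   ]
 [ 0.    -0.    -1.   ]]
```

>>> move_arm(targets=[0.255,0.778,0,1.04,1,0.255,0.778,0,1.04,1,0.255,0.778,0,1.04,1,0.255,0.778,0,1.04,1,0.255,0.778,0,1.04,1,0.255,0.778,0,1.04,1,0.255,0.778,0,1.04,1,0.255,0.778,0,1.04,1,0.255,0.778,0,1.04,1,0.255,0.778,0,1.04,1], newtons=40)

```text
t: 2.15
tool_pos: [0.3906, 0.136, 0.2301]
tool_rot: [2.359, 2.074, 0.002]
wrist_force: [1.1, -0.8, -0.6]
grip_width: 0.0852
gripper_force: 0.0
```

>>> move_arm(targets=[0.06,0.18,0,0,1,0.06,0.18,0,0,1,0.06,0.18,-0.05,0,1,0.06,0.18,-0.08,0,1,0.06,0.18,-0.08,0,1,0.06,0.18,-0.08,0,1])

```text
t: 2.9
tool_pos: [0.4504, 0.3134, 0.1508]
tool_rot: [2.36, 2.073, 0.001]
wrist_force: [0.2, -0.9, 0.4]
grip_width: 0.0854
gripper_force: 0.0
```

```bash
python3 - <<'E'
from h import *
s=observe(); print(s["tool_pos"].round(4),s["tool_rot"].round(3))
c=cam("top"); d=cam("scene")
A=cv2.resize(c["frame"][190:290,170:300],None,fx=4,fy=4,interpolation=cv2.INTER_CUBIC)[:400]
D=cv2.resize(d["frame"][220:360,230:370],None,fx=2.0,fy=400/140,interpolation=cv2.INTER_CUBIC)
cv2.imwrite("pics/c.png",np.hstack([A,D]))
E
```

```text
[0.4504 0.3134 0.1508] [2.360e+00 2.073e+00 1.000e-03]
```

View pics/c.png

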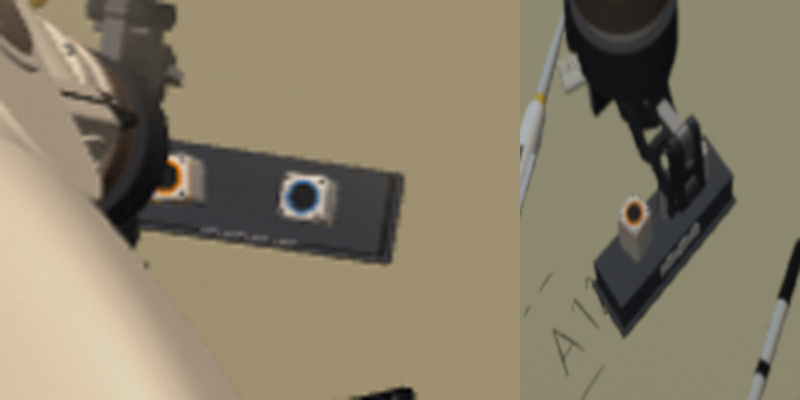

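The top view is partly hidden by the arm, with the orange head just visible beside the wrist. In the scene view the fingertips are near (312,290) and the orange ring near (287,295). I'll check where the TCP should project.

```bash
python3 - <<'E'
from h import *
d=cam("scene"); p=np.array([0.4504,0.3134,0.15])
print(proj(d,[p,p-[0,0,.015]]), proj(d,[[.4513,.3186,.096],[.4513,.3186,.076],[.4504,.3134,.096]]))
print(onz(d,[[312,285]],.14))
for k in("logger_head","spare_head"): print(k,[(np.round(b["box"]).tolist(),round(b["score"],2)) for b in nets.boxes_of("scene",k)[:3]])
E
```

```text
[[288.44630032 278.40310359]
 [288.90129603 282.57929837]] [[287.72050893 294.49302306]
 [288.30758613 299.39675372]
 [290.01710068 292.81230026]]
[[0.41450396 0.2924866  0.14      ]]
logger_head [([279.0, 289.0, 298.0, 313.0], 0.75)]
spare_head [([308.0, 122.0, 403.0, 218.0], 0.7), ([374.0, 150.0, 388.0, 159.0], 0.33)]
```

```bash
python3 - <<'E'
from h import *
d=cam("scene"); p=np.array([0.4504,0.3134,0.145]); u=np.array([.992,-.127,0])
print(proj(d,[p+.042*u,p-.042*u,p+.057*u,p-.057*u]))
f=d["frame"][230:330,250:350]; cv2.imwrite("pics/d.png",cv2.resize(f,None,fx=5,fy=5,interpolation=cv2.INTER_CUBIC))
E
```

```text
[[273.6981402  264.31178777]
 [304.38215264 296.20951844]
 [268.57685326 258.98161905]
 [310.24594013 302.29787172]]
```

View pics/d.png

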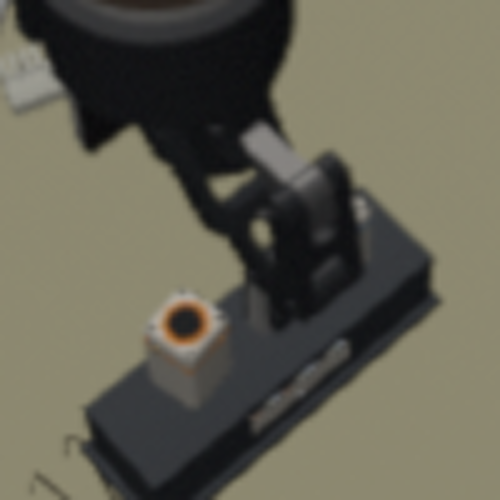

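The near finger shows at about (312,291) and the far one at about (268,260). Their midpoint matches the reported TCP to within several mm, so the jaws straddle the head. I'll move 5 mm in y, go down, and close lightly.

>>> move_arm(targets=[0.001,0.005,-0.04,0,1,0.001,0.005,-0.06,0,1,0.001,0.005,-0.073,0,1,0.001,0.005,-0.073,0,1])

```text
t: 3.7
tool_pos: [0.4509, 0.3183, 0.0763]
tool_rot: [-2.36, -2.073, 0.002]
wrist_force: [-0.2, 0.9, 0.2]
grip_width: 0.0854
gripper_force: 0.0
```

```bash
python3 - <<'E'
from h import *
d=cam("scene"); s=observe(); print(s["tool_pos"].round(4),s["wrist_force"].round(1)); print(proj(d,[s["tool_pos"]+[0,0,.02]]))
f=d["frame"][230:330,250:350]; cv2.imwrite("pics/e.png",cv2.resize(f,None,fx=5,fy=5,interpolation=cv2.INTER_CUBIC))
E
```

```text
[0.4515 0.3187 0.0771] [-0.  -0.3  0.6]
[[287.5671503  294.20237973]]
```

View pics/e.png

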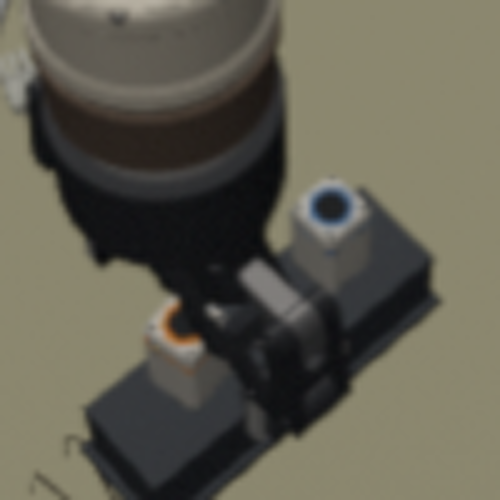

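The jaws straddle the orange head, which shows at about (287,295), and the spare is clear. Now closing.

>>> move_arm(targets=[0,0,0,0,-1,0,0,0,0,-1,0,0,0,0,-1,0,0,0,0,-1,0,0,0,0,-1,0,0,0,0,-1], newtons=55)

```text
t: 4.5
tool_pos: [0.4516, 0.319, 0.0773]
tool_rot: [2.36, 2.074, 0.002]
wrist_force: [-0.1, -0.6, 4.5]
grip_width: 0.0224
gripper_force: 56.6
```

>>> move_arm(targets=[0,0,0.02,0,-1,0,0,0.06,0,-1,0,0,0.12,0,-1,0,0,0.12,0,-1,0,0,0.12,0,-1])

```text
t: 5.12
tool_pos: [0.4508, 0.3185, 0.196]
tool_rot: [-2.36, -2.074, 0.002]
wrist_force: [0.0, 0.0, -0.4]
grip_width: 0.0225
gripper_force: 56.1
```

```bash
python3 - <<'E'
from h import *
d=cam("scene"); s=observe(); T=s["tool_pos"]; print(T.round(4),s["wrist_force"].round(2)); print(proj(d,[T,T-[0,0,.072],T-[0,0,.026]]))
f=d["frame"][215:315,240:340]; A=cv2.resize(f,None,fx=4,fy=4,interpolation=cv2.INTER_CUBIC)
print(nets.boxes_of("scene","logger_tip")[:2],nets.boxes_of("scene","logger_head")[:2])
c=cam("top"); print(proj(c,[T-[0,0,.072]]))
B=cv2.resize(c["frame"][190:290,160:260],None,fx=4,fy=4,interpolation=cv2.INTER_CUBIC)
cv2.imwrite("pics/f.png",np.hstack([A,B]))
E
```

```text
[0.4503 0.3181 0.1951] [ 0.22  0.26 -2.07]
[[285.05190408 266.89394336]
 [287.48244683 287.65733716]
 [285.97573214 274.79168379]]
[{'box': [275.1, 258.3, 289.9, 290.1], 'score': 0.59}] [{'box': [273.4, 256.5, 293.4, 286.7], 'score': 0.52}]
[[207.24709089 233.39071618]]
```

View pics/f.png

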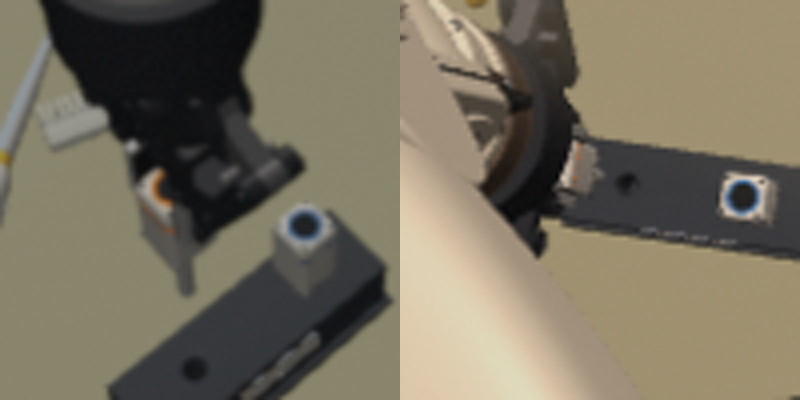

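The scene crop shows the stem tip at (287,287.5), against a predicted (287.5,287.7). The head is centred in the pads and upright, and the spare is untouched at about (316,272). I'll refine the well position from the first pictures.

```bash
python3 - <<'E'
from h import *
for n,b in(("top",(388,158,406,176)),("scene",(340,143,360,161))):
    c=cam(n); im=cv2.imread(f"pics/{n}0.png").astype(float); x0,y0,x1,y1=b; f=im[y0:y1,x0:x1]
    pr=proj(c,[[.6026,-.069,.088]])[0]; print(n,"pred",pr.round(1))
    Y,X=np.mgrid[y0:y1,x0:x1]; g=f.sum(2); red=f[...,2]-f[...,1]; red=red-np.median(red)
    for nm,w,r in(("dark",np.clip(np.median(g)-g-30,0,None),4),("red",np.clip(red-4,0,None),6)):
        m=pr.copy()
        for _ in range(8):
            k=w*((X-m[0])**2+(Y-m[1])**2<r*r); m=np.array([(k*X).sum(),(k*Y).sum()])/max(k.sum(),1e-9)
        print(nm,m.round(2),round(k.sum()),onz(c,[m],.088)[0].round(4))
    if n=="scene": print(red[:, :].astype(int)[::1])
E
```

```text
top pred [396.  166.6]
dark [396.44 165.68] 4332 [ 0.6047 -0.0699  0.088 ]
red [396.51 166.03] 415 [ 0.6039 -0.0701  0.088 ]
scene pred [350.3 151.6]
dark [348.86 151.37] 776 [ 0.6058 -0.0673  0.088 ]
red [348.04 150.44] 48 [ 0.6094 -0.0686  0.088 ]
[[ 1  0  0 -4 -5 -4 -3 -2  0  1  1  2  1  1  0  0  0  0  0  1]
 [ 0  1  0 -3 -5 -5 -4 -3 -2  0  1  0  0  1  0  0  1  0  0  1]
 [ 0  1  0 -1 -3 -4 -4 -3 -2  1  0  1  1  0  0  0  0  0  0  0]
 [ 0  0  0  0  0 -1 -1  0  0  1  0  0  1  1  1  1  0  0  0  0]
 [ 0  0  1  0  1  1  0  1  0  0  0  1  1  0  0  0  0  1  0  0]
 [ 0  0  0  0  1  1  2  1  0  0  0  0  1  0  0  0  0  0  0  1]
 [ 0  0  0  1  0  2  9 12  2  0  0  1  0  1  0  0  1  0  0  0]
 [ 0  1  0  0  1  6 12 10  1  0  0  1  1  1  1  0  0  0  0  1]
 [ 0  0  0  0  0  4  6  2 -1 -1  1  6  6  2  1  0  1  0  0  0]
 [ 0  0  1  0  0  1  4  5  1  0  2  8 10  1  1  0  1  1 -1 -1]
 [ 1  1  0  0  0  0  2  3  3  5  5  4  4  1  0  1 -1  0 -1 -2]
 [ 1  0  0  0  0  1  1  1  1  3  3  1  1  0 -1  0  0 -1 -1 -1]
 [ 0  0  0  0  1  0  0  0  0  1  1  1  0 -1 -1 -1 -1 -2 -1 -1]
 [ 0  0  0  0  1  1  1  1  0  0  1  0  0 -2 -1 -1 -2 -2 -3 -3]
 [ 0  1  1  1  1  1  0  0  0  0 -1 -1 -2 -2 -1 -2 -2 -3 -3 -5]
 [ 0  1  0  0  0  0  0  0 -1 -1 -2 -1 -1 -1 -2 -2 -4 -4 -4 -3]
 [ 0  1  0  1  0  1  0 -1 -1 -1 -2 -1 -2 -3 -4 -5 -6 -4 -1 -1]
 [ 1  0  0  0  1  0 -1 -1 -2 -2 -2 -1 -2 -4 -5 -5 -3 -1 -1 -1]]
```

>>> move_arm(targets=[0.02,-0.05,0.01,0,-1,0.15,-0.388,0.01,0,-1,0.15,-0.388,0.01,0,-1,0.15,-0.388,0.01,0,-1,0.15,-0.388,0.01,0,-1,0.15,-0.388,0.01,0,-1,0.15,-0.388,0.01,0,-1,0.15,-0.388,0.01,0,-1,0.15,-0.388,0.01,0,-1,0.15,-0.388,0.01,0,-1])

```text
t: 6.68
tool_pos: [0.6008, -0.0679, 0.2066]
tool_rot: [-2.358, -2.075, 0.0]
wrist_force: [-0.5, 0.4, -0.1]
grip_width: 0.0227
gripper_force: 56.0
```

>>> move_arm(targets=[0.004,0,-0.015,0,-1,0.004,0,-0.034,0,-1,0.004,0,-0.034,0,-1,0.004,0,-0.034,0,-1])

```text
t: 7.18
tool_pos: [0.6053, -0.0687, 0.1728]
tool_rot: [-2.359, -2.075, -0.0]
wrist_force: [0.5, -0.0, -0.4]
grip_width: 0.0227
gripper_force: 56.0
```

```bash
python3 - <<'E'
from h import *
d=cam("scene"); s=observe(); T=s["tool_pos"]; print(T.round(4),s["wrist_force"].round(2)); print(proj(d,[T-[0,0,.0733],[.605,-.0682,.088],T-[0,0,.0273]]))
f=d["frame"][120:180,310:390]; A=cv2.resize(f,None,fx=10,fy=10,interpolation=cv2.INTER_CUBIC)
cv2.imwrite("pics/g.png",A)
E
```

```text
[ 0.6056 -0.0689  0.1733] [ 0.48 -0.36 -0.2 ]
[[349.63362128 147.50795707]
 [349.3394578  151.31788137]
 [350.89220065 133.1761382 ]]
```

View pics/g.png

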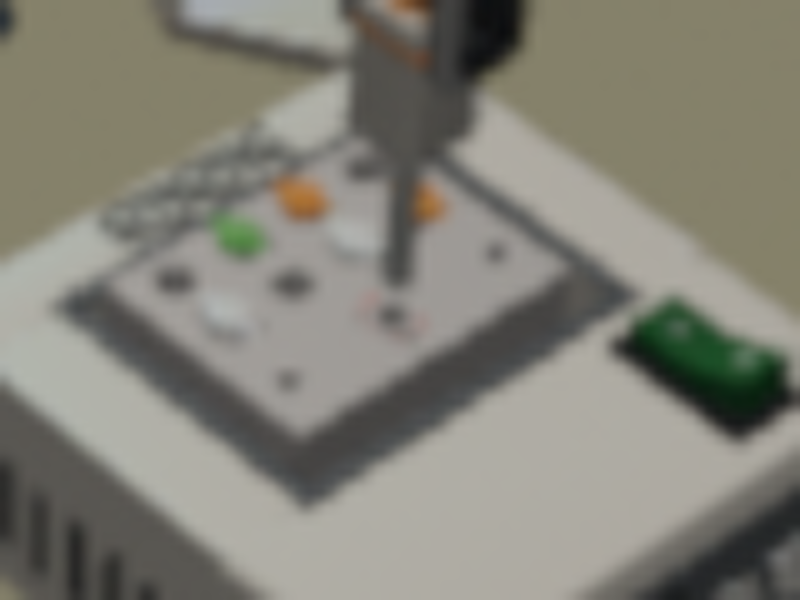

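The hole inside the red ring shows at about (349.2,151.6), and the tip above it at (349.8,147.8). Dropped to the block's height, the tip lands within about 1 mm of the hole, so I'll descend gently.

>>> move_arm(targets=[0,0.0005,-0.004,0,-1,0,0.0005,-0.008,0,-1,0,0.0005,-0.01,0,-1,0,0.0005,-0.011,0,-1,0,0.0005,-0.012,0,-1,0,0.0005,-0.012,0,-1])

```text
t: 7.98
tool_pos: [0.6052, -0.0688, 0.1607]
tool_rot: [-2.36, -2.074, 0.0]
wrist_force: [-0.2, 0.4, -0.9]
grip_width: 0.0226
gripper_force: 56.0
```

>>> move_arm(targets=[0,0,-0.001,0,-1,0,0,-0.002,0,-1,0,0,-0.002,0,-1])

```text
t: 8.35
tool_pos: [0.6051, -0.0688, 0.1586]
tool_rot: [-2.36, -2.074, 0.0]
wrist_force: [-0.1, 0.9, -0.4]
grip_width: 0.0226
gripper_force: 56.0
```

>>> move_arm(targets=[0,0,-0.001,0,-1,0,0,-0.002,0,-1,0,0,-0.003,0,-1,0,0,-0.003,0,-1])

```text
t: 8.85
tool_pos: [0.6051, -0.0688, 0.1556]
tool_rot: [-2.36, -2.073, 0.0]
wrist_force: [-0.3, -0.4, -0.9]
grip_width: 0.0229
gripper_force: 56.0
```

No contact force at 5–6 mm below the block's face, so the tip is in the well. I'll continue down to just above the spring ball.

>>> move_arm(targets=[0,0,-0.002,0,-1,0,0,-0.004,0,-1,0,0,-0.006,0,-1,0,0,-0.006,0,-1])

```text
t: 9.35
tool_pos: [0.605, -0.0688, 0.1494]
tool_rot: [-2.36, -2.073, 0.001]
wrist_force: [-0.3, -0.2, -1.6]
grip_width: 0.0227
gripper_force: 56.0
```

>>> move_arm(targets=[0,0,-0.001,0,-1,0,0,-0.002,0,-1,0,0,-0.003,0,-1,0,0,-0.003,0,-1])

```text
t: 9.85
tool_pos: [0.6051, -0.0688, 0.1466]
tool_rot: [-2.36, -2.073, 0.0]
wrist_force: [-0.5, 0.4, -0.9]
grip_width: 0.0225
gripper_force: 56.0
```

>>> move_arm(targets=[0,0,-0.001,0,-1,0,0,-0.002,0,-1,0,0,-0.003,0,-1,0,0,-0.003,0,-1])

```text
t: 10.35
tool_pos: [0.6054, -0.0688, 0.1438]
tool_rot: [2.36, 2.073, 0.001]
wrist_force: [0.2, -0.0, -1.0]
grip_width: 0.0226
gripper_force: 56.1
```

>>> move_arm(targets=[0,0,-0.001,0,-1,0,0,-0.002,0,-1,0,0,-0.003,0,-1,0,0,-0.003,0,-1])

```text
t: 10.85
tool_pos: [0.6055, -0.0687, 0.1409]
tool_rot: [2.36, 2.073, 0.001]
wrist_force: [0.5, -0.2, 2.0]
grip_width: 0.0226
gripper_force: 56.4
```

```bash
python3 - <<'E'
from h import *
d=cam("scene"); s=observe(); T=s["tool_pos"]; print(T.round(4),s["wrist_force"].round(2),s["wrist_torque"].round(2)); print(proj(d,[T-[0,0,.0273],T+[0,0,.02]]))
f=d["frame"][120:180,310:390]; A=cv2.resize(f,None,fx=10,fy=10,interpolation=cv2.INTER_CUBIC)
cv2.imwrite("pics/i.png",A)
E
```

```text
[ 0.6055 -0.0687  0.1409] [1.39 0.02 1.75] [ 0.14 -0.29 -0.02]
[[349.97008475 143.4260497 ]
 [351.29263696 128.35122102]]
```

View pics/i.png

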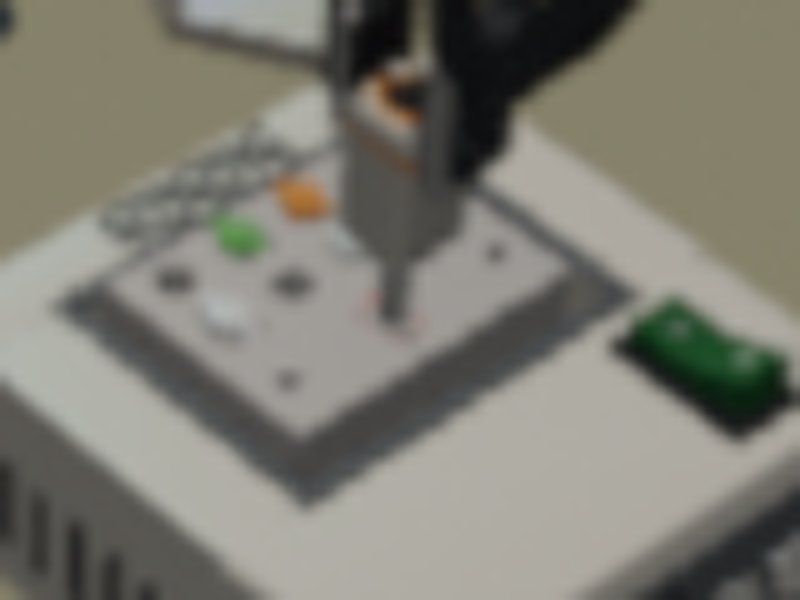

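The stem stands upright in the red ring at about (349,152), roughly halfway in. Force is just starting to rise, so the tip is at the ball. I'll keep going in small steps.

>>> move_arm(targets=[0,0,-0.001,0,-1,0,0,-0.002,0,-1,0,0,-0.003,0,-1,0,0,-0.003,0,-1])

```text
t: 11.4
tool_pos: [0.6054, -0.0688, 0.1374]
tool_rot: [2.36, 2.074, 0.0]
wrist_force: [1.7, -1.3, 0.8]
grip_width: 0.0227
gripper_force: 56.2
```

>>> move_arm(targets=[0,0,-0.001,0,-1,0,0,-0.002,0,-1,0,0,-0.004,0,-1,0,0,-0.005,0,-1,0,0,-0.005,0,-1])

```text
t: 12.02
tool_pos: [0.6052, -0.0688, 0.1324]
tool_rot: [-2.36, -2.074, 0.0]
wrist_force: [2.1, 0.4, -0.1]
grip_width: 0.0229
gripper_force: 56.2
```

>>> move_arm(targets=[0,0,-0.002,0,-1,0,0,-0.004,0,-1,0,0,-0.006,0,-1,0,0,-0.007,0,-1,0,0,-0.007,0,-1])

```text
t: 12.65
tool_pos: [0.6052, -0.0688, 0.1254]
tool_rot: [-2.36, -2.074, 0.0]
wrist_force: [3.8, -0.4, 0.2]
grip_width: 0.0227
gripper_force: 56.2
```

>>> move_arm(targets=[0.0005,0,-0.001,0,-1,0.0005,0,-0.003,0,-1,0.0005,0,-0.004,0,-1,0.0005,0,-0.005,0,-1,0.0005,0,-0.005,0,-1])

```text
t: 13.28
tool_pos: [0.6055, -0.0687, 0.1204]
tool_rot: [-2.36, -2.073, 0.0]
wrist_force: [2.1, 0.9, 0.7]
grip_width: 0.0226
gripper_force: 56.3
```

>>> move_arm(targets=[0.0003,0,-0.001,0,-1,0.0003,0,-0.002,0,-1,0.0003,0,-0.002,0,-1])

```text
t: 13.65
tool_pos: [0.6058, -0.0687, 0.1192]
tool_rot: [-2.36, -2.074, 0.0]
wrist_force: [0.7, -0.0, 4.7]
grip_width: 0.0227
gripper_force: 56.7
```

>>> move_arm(targets=[0,0,-0.0005,0,-1,0,0,-0.0005,0,-1,0,0,-0.0005,0,-1])

```text
t: 14.02
tool_pos: [0.6058, -0.0687, 0.1191]
tool_rot: [2.36, 2.074, 0.0]
wrist_force: [-1.0, 0.9, 6.3]
grip_width: 0.0225
gripper_force: 57.1
```

>>> move_arm(targets=[0,0,-0.0005,0,-1,0,0,-0.001,0,-1,0,0,-0.001,0,-1,0,0,-0.001,0,-1])

```text
t: 14.52
tool_pos: [0.6059, -0.0687, 0.1191]
tool_rot: [2.36, 2.073, 0.001]
wrist_force: [-1.5, 0.9, 10.6]
grip_width: 0.023
gripper_force: 57.6
```

The stop is firm at z = 0.1191. The predicted home is 0.0773 + 0.042 = 0.1193, so the logger is fully home at about 11 N. I'll ease the push and release.

>>> move_arm(targets=[0,0,0.001,0,-1,0,0,0.001,0,0,0,0,0.001,0,1,0,0,0.001,0,1,0,0,0.001,0,1,0,0,0.001,0,1,0,0,0.001,0,1])

```text
t: 15.4
tool_pos: [0.606, -0.0688, 0.1182]
tool_rot: [-2.36, -2.074, 0.0]
wrist_force: [-0.5, 0.2, 0.1]
grip_width: 0.0857
gripper_force: 0.0
```

>>> move_arm(targets=[0,0,0.02,0,1,0,0,0.05,0,1,0,0,0.1,0,1,0,0,0.1,0,1,0,0,0.1,0,1])

```text
t: 16.02
tool_pos: [0.6059, -0.0688, 0.218]
tool_rot: [2.36, 2.074, 0.0]
wrist_force: [-0.7, -0.6, -0.3]
grip_width: 0.0851
gripper_force: 0.0
```

```bash
python3 - <<'E'
from h import *
d=cam("scene"); s=observe(); T=s["tool_pos"]; print(T.round(4),s["wrist_force"].round(2))
e=np.array([.988,-.153,0])
for c in([.5365,-.107,.088],[.5375,-.1095,.088],[.535,-.105,.088]): print((proj(d,[np.array(c)-.02*e,c,np.array(c)+.02*e])-[300,110]).round(1)*8)
print(proj(d,[[.6055,-.0687,.138],[.6055,-.0687,.094]])-[300,110])
cv2.imwrite("pics/j.png",cv2.resize(d["frame"][110:185,300:400],None,fx=8,fy=8,interpolation=cv2.INTER_CUBIC))
E
```

```text
[ 0.6053 -0.0687  0.2171] [-0.43  0.06  0.11]
[[692.8 399.2]
 [645.6 364.8]
 [599.2 331.2]]
[[694.4 393.6]
 [647.2 359.2]
 [600.8 325.6]]
[[693.6 404.8]
 [645.6 370.4]
 [599.2 336.8]]
[[50.64925582 25.78885911]
 [49.45882061 39.3478161 ]]
```

View pics/j.png

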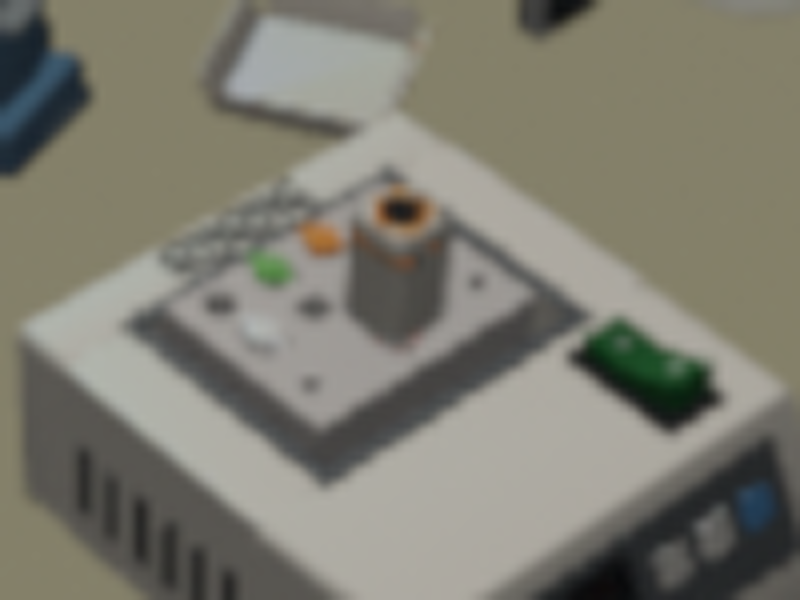

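The logger stands home and upright in the well, its ring at about (350,136) as predicted. The rocker's near end is at about (386,156). Next: shut the fingers, move over the near end and descend.

>>> move_arm(targets=[-0.05,-0.02,0,0,-1,-0.089,-0.038,0,0,-1,-0.089,-0.038,0,0,-1,-0.089,-0.038,0,0,-1,-0.089,-0.038,-0.04,0,-1,-0.089,-0.038,-0.08,0,-1,-0.089,-0.038,-0.09,0,-1,-0.089,-0.038,-0.09,0,-1])

```text
t: 17.08
tool_pos: [0.5174, -0.1064, 0.1278]
tool_rot: [-2.359, -2.074, 0.001]
wrist_force: [-0.4, 0.3, 0.7]
grip_width: 0.0
gripper_force: 0.0
```

>>> move_arm(targets=[0,0,-0.004,0,-1,0,0,-0.008,0,-1,0,0,-0.011,0,-1,0,0,-0.013,0,-1,0,0,-0.015,0,-1,0,0,-0.016,0,-1,0,0,-0.016,0,-1])

```text
t: 17.95
tool_pos: [0.517, -0.1068, 0.1122]
tool_rot: [-2.36, -2.074, 0.0]
wrist_force: [-0.4, 0.2, -0.5]
grip_width: 0.0003
gripper_force: 0.0
```

>>> move_arm(targets=[0,0,-0.001,0,-1,0,0,-0.002,0,-1,0,0,-0.003,0,-1,0,0,-0.003,0,-1])

```text
t: 18.45
tool_pos: [0.5169, -0.1068, 0.1091]
tool_rot: [-2.36, -2.074, 0.0]
wrist_force: [0.7, 0.5, -0.7]
grip_width: 0.0001
gripper_force: 0.0
```

>>> move_arm(targets=[0,0,-0.001,0,-1,0,0,-0.002,0,-1,0,0,-0.003,0,-1,0,0,-0.003,0,-1])

```text
t: 18.95
tool_pos: [0.5169, -0.1068, 0.1061]
tool_rot: [-2.36, -2.073, 0.0]
wrist_force: [0.2, -0.4, -0.1]
grip_width: -0.0002
gripper_force: 0.0
```

>>> move_arm(targets=[0,0,0.015,0,-1,0,0,0.05,0,-1,0,0,0.06,0,-1])

```text
t: 19.32
tool_pos: [0.5188, -0.1071, 0.1695]
tool_rot: [2.357, 2.071, 0.005]
wrist_force: [-0.4, 1.0, -0.2]
grip_width: 0.0004
gripper_force: 0.0
```

```bash
python3 - <<'E'
from h import *
d=cam("scene"); s=observe(); print(s["tool_pos"].round(4))
a=cv2.imread("pics/scene0.png")[144:168,366:396].astype(int); b=d["frame"][144:168,366:396].astype(int)
print(((b-a).sum(2)).tolist() and abs(b-a).sum(2).max())
for im in(a,b):
    g=(im[...,1]-im[...,2]>15); y,x=np.nonzero(g); print(len(x),x.mean()+366,y.mean()+144,x.min()+366,x.max()+366,y.min()+144,y.max()+144)
for r in abs(b-a).sum(2)//10: print(' '.join(f'{v:2d}' for v in r))
E
```

```text
[ 0.5189 -0.1071  0.1697]
13
86 380.48837209302326 155.2325581395349 374 387 150 160
88 380.42045454545456 155.26136363636363 373 387 150 160
 0  0  0  1  1  1  1  1  1  1  0  0  1  1  0  0  1  0  0  0  0  0  0  1  1  0  0  1  0  1
 0  0  0  1  1  1  0  1  1  1  1  1  1  1  0  1  1  1  1  1  0  0  0  0  0  0  1  0  0  1
 0  1  0  0  0  0  1  0  1  1  1  1  0  0  1  1  0  0  0  1  0  0  0  1  1  0  1  1  0  0
 0  0  0  0  0  0  1  1  1  0  1  1  0  1  1  0  0  1  0  0  0  0  0  1  0  1  0  1  0  0
 0  0  0  0  0  0  0  1  0  1  1  1  1  1  1  1  1  1  1  0  1  0  0  0  0  0  0  1  0  0
 0  0  0  0  0  0  0  0  1  1  1  1  1  1  1  1  1  1  1  1  0  1  0  0  0  1  1  0  0  0
 0  0  0  0  0  0  0  1  1  1  0  0  0  1  1  1  1  1  0  1  1  0  1  0  0  0  0  1  0  0
 0  0  0  0  0  0  1  1  0  0  0  0  0  0  0  1  1  1  1  0  1  1  1  1  0  0  0  0  0  1
 0  0  0  0  0  1  1  0  0  0  0  0  0  0  0  1  1  1  1  1  1  1  0  1  0  1  1  0  0  0
 0  0  0  1  1  0  0  0  0  0  0  0  0  0  0  0  0  1  1  1  1  1  1  0  1  1  0  1  1  1
 1  1  1  1  1  0  0  0  0  0  0  0  0  0  0  0  0  1  0  
[... 501 characters left out ...]
1  0  1  1  0  0  1  0  0  0  0  0  0  0  0  0  0  0  1  1  1  1  1  0
 1  1  1  1  1  1  1  1  1  1  0  1  1  0  0  0  0  0  0  0  0  0  1  0  1  0  1  1  1  1
 1  1  1  1  1  1  0  1  0  1  1  1  0  1  1  0  0  0  0  0  0  0  1  1  0  1  1  1  1  0
 1  1  1  1  1  1  1  1  1  1  1  1  1  1  0  0  0  0  0  0  0  0  1  1  1  0  0  0  0  0
 1  1  1  1  0  1  1  1  1  1  1  1  1  0  1  1  1  0  0  0  1  0  1  1  1  0  0  0  0  0
 1  1  1  0  1  1  1  0  0  1  0  1  1  0  1  1  1  1  1  1  1  0  1  0  1  1  0  0  1  0
 1  1  1  1  0  1  0  0  0  1  0  1  1  1  1  0  1  0  1  0  0  1  0  0  0  0  0  0  0  0
 1  0  1  1  1  1  1  1  1  1  1  1  1  1  1  1  1  1  1  1  0  0  0  1  0  0  0  0  0  0
```

The rocker is unmoved, so the tip came down just short of it. I'll shift about 7 mm towards it along the heater's x.

>>> move_arm(targets=[0.007,-0.001,-0.02,0,-1,0.007,-0.001,-0.04,0,-1,0.007,-0.001,-0.049,0,-1,0.007,-0.001,-0.052,0,-1,0.007,-0.001,-0.054,0,-1,0.007,-0.001,-0.055,0,-1,0.007,-0.001,-0.055,0,-1])

```text
t: 20.25
tool_pos: [0.5243, -0.1078, 0.1116]
tool_rot: [2.359, 2.073, 0.001]
wrist_force: [0.1, -0.8, -0.7]
grip_width: -0.0002
gripper_force: 0.0
```

>>> move_arm(targets=[0,0,-0.001,0,-1,0,0,-0.002,0,-1,0,0,-0.003,0,-1,0,0,-0.003,0,-1])

```text
t: 20.75
tool_pos: [0.5239, -0.1077, 0.1081]
tool_rot: [-2.36, -2.073, 0.0]
wrist_force: [0.6, 0.1, 0.2]
grip_width: -0.0001
gripper_force: 0.0
```

>>> move_arm(targets=[0,0,-0.001,0,-1,0,0,-0.002,0,-1,0,0,-0.002,0,-1])

```text
t: 21.12
tool_pos: [0.5239, -0.1077, 0.1061]
tool_rot: [-2.36, -2.074, 0.0]
wrist_force: [0.0, -0.0, 0.1]
grip_width: 0.0002
gripper_force: 0.0
```

```bash
python3 - <<'E'
from h import *
d=cam("scene"); s=observe(); print(s["tool_pos"].round(4),s["wrist_force"].round(1))
print((proj(d,[s["tool_pos"]-[0,0,.019]])-[350,120])*8)
print(onz(d,[[386,156]],.094),onz(d,[[377.2,150.2]],.089))
cv2.imwrite("pics/k.png",cv2.resize(d["frame"][120:180,350:420],None,fx=8,fy=8,interpolation=cv2.INTER_CUBIC))
E
```

```text
[ 0.524  -0.1077  0.1061] [-0.3 -0.2  0.5]
[[280.07976205 303.88340611]]
[[ 0.52272217 -0.10863141  0.094     ]] [[ 0.55386964 -0.11654443  0.089     ]]
```

View pics/k.png

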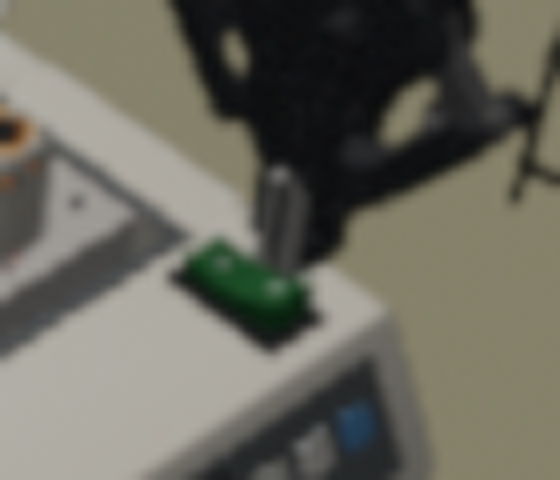

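The shut fingertip ends at about (385,154), roughly 4 px higher than I assumed. It hangs about 1 cm above the rocker's near end, at (384,156), and is well aligned in x and y, so I'll keep going down.

>>> move_arm(targets=[0,0,-0.001,0,-1,0,0,-0.002,0,-1,0,0,-0.003,0,-1,0,0,-0.004,0,-1,0,0,-0.004,0,-1])

```text
t: 21.8
tool_pos: [0.5239, -0.1078, 0.1021]
tool_rot: [-2.36, -2.073, 0.0]
wrist_force: [-0.7, 0.0, -0.3]
grip_width: 0.0001
gripper_force: 0.0
```

>>> move_arm(targets=[0,0,-0.001,0,-1,0,0,-0.002,0,-1,0,0,-0.003,0,-1,0,0,-0.003,0,-1])

```text
t: 22.3
tool_pos: [0.5239, -0.1077, 0.0991]
tool_rot: [-2.36, -2.073, 0.0]
wrist_force: [0.2, -0.2, -0.2]
grip_width: -0.0004
gripper_force: 0.0
```

>>> move_arm(targets=[0,0,-0.001,0,-1,0,0,-0.002,0,-1,0,0,-0.003,0,-1,0,0,-0.003,0,-1])

```text
t: 22.8
tool_pos: [0.5239, -0.1078, 0.0961]
tool_rot: [-2.36, -2.074, 0.0]
wrist_force: [-0.4, 0.6, -0.4]
grip_width: -0.0
gripper_force: 0.0
```

```bash
python3 - <<'E'
from h import *
d=cam("scene"); cv2.imwrite("pics/l.png",d["frame"])
a=cv2.imread("pics/scene0.png")[144:168,366:396].astype(int); b=d["frame"][144:168,366:396].astype(int)
for im in(a,b):
    for r in im[4:18,6:28]: print(' '.join('#' if v[1]-v[2]>15 else ('+' if v.sum()>450 else '.') for v in r))
    print()
print((b.sum(2)//10)[:20])
E
```

```text
. . + + + + + + + + + + . . . . . . . . . .
. . . + . . . + + + + + + . . . . . . . . .
. . . . # # . . + + + + + + + . . . . . . .
. . . # # # # # . . + + + + + + . . . . . .
. . # # # # # # # . . + + + + + + + . . . .
. . # # # # # # # # . . . + + + + + + . . .
. . # # # # # # # # # # # . . . . + + + . .
. . . # # # # # # # # # # # # # . . + + + +
. . . . # # # # # # # # # # # # . . + + + +
+ . . . . . # # # # # # # # # # . . + + + +
+ + . . . . . # # # # # # # # # . . . + + +
+ + + . . . . . . # # # # # # . . . . + + +
+ + + + + . . . . . . # # # . . . . . + + +
+ + + + + + . . . . . . . . . . . . + + + +

. . + + + + + + . . . . . . . . . . . . . .
. . . + . . . + . . . . . . . . . . . . . .
. . . . # # . . . . . . . . . . . . . . . .
. . . # # # # # . . . . . . . . . . . . . .
. . # # # # # # # . . . . . . . . . . . . .
. . # # # # # # # # . . . . . . . . . . . .
. . # # # # # # # # . . . . . . . . . . . .
. . . # # # # # # # . . . . . . . . . . + +
. . . . # # # # # # # # . . . . . . + + + +
+ . . . . # # # # # # # # . . . . . + + + +
+ + . . . . . # # # # # # . . . . . + + + +
[... 1334 characters left out ...]
9 15 10 15 34
  46 49 50 49 48 44]
 [51 51 51 51 50 50 47 41 29 15  8  6  7  8 10 10 11 13 15 17 15 11 21 39
  48 50 50 50 50 48]
 [51 51 51 51 51 50 50 48 42 31 18 10  7  6  6  7  8  9 10 11 10  8 17 32
  45 49 50 50 50 50]
 [51 51 51 51 51 51 50 50 49 45 38 24 13  9  7  6  6  6  6  6  6  6  9 20
  37 47 50 50 50 49]
 [51 51 51 51 51 51 51 51 50 50 47 41 30 18  9  7  6  6  5  5  6 10 14 24
  39 48 50 50 48 45]
 [51 51 51 51 51 51 51 51 51 51 50 49 45 36 20 10  7  7  7  7 10 21 35 43
  47 49 49 47 42 37]
 [51 51 51 51 51 51 51 51 51 51 51 50 50 47 38 24 13  9 10 15 23 36 46 49
  49 48 45 40 35 32]
 [51 51 51 51 51 51 51 51 50 51 50 50 50 50 47 41 30 20 22 35 43 47 49 49
  47 43 38 34 31 30]]
```

The finger now covers the near end in the picture but the rocker hasn't moved yet. I'll continue in small steps and watch the force.

>>> move_arm(targets=[0,0,-0.001,0,-1,0,0,-0.002,0,-1,0,0,-0.003,0,-1,0,0,-0.003,0,-1])

```text
t: 23.35
tool_pos: [0.5238, -0.1077, 0.0932]
tool_rot: [-2.36, -2.073, 0.0]
wrist_force: [-1.4, -0.7, 1.4]
grip_width: -0.0003
gripper_force: 0.8
```

Contact begins.

>>> move_arm(targets=[0,0,-0.001,0,-1,0,0,-0.002,0,-1,0,0,-0.003,0,-1,0,0,-0.003,0,-1])

```text
t: 23.85
tool_pos: [0.524, -0.1078, 0.09]
tool_rot: [2.36, 2.074, 0.0]
wrist_force: [-0.6, -0.3, 0.7]
grip_width: 0.0002
gripper_force: 0.4
```

>>> move_arm(targets=[0,0,-0.001,0,-1,0,0,-0.002,0,-1,0,0,-0.003,0,-1,0,0,-0.003,0,-1])

```text
t: 24.35
tool_pos: [0.524, -0.1078, 0.0874]
tool_rot: [2.36, 2.074, 0.0]
wrist_force: [-1.8, 0.8, 5.2]
grip_width: 0.0
gripper_force: 2.2
```

>>> move_arm(targets=[0,0,-0.001,0,-1,0,0,-0.0015,0,-1,0,0,-0.0015,0,-1])

```text
t: 24.72
tool_pos: [0.524, -0.1078, 0.0873]
tool_rot: [2.359, 2.073, 0.001]
wrist_force: [-5.1, 1.6, 11.6]
grip_width: -0.0002
gripper_force: 6.1
```

Firm stop, so the rocker is fully on. I'll retract straight up and back, then verify.

>>> move_arm(targets=[0,0,0.01,0,-1,0,0,0.05,0,-1,0,0,0.1,0,-1,-0.05,0,0.15,0,-1,-0.1,0,0.15,0,-1,-0.15,0,0.15,0,-1,-0.2,-0.05,0.15,0,-1,-0.2,-0.1,0.15,0,-1,-0.2,-0.1,0.15,0,-1])

```text
t: 25.85
tool_pos: [0.3238, -0.211, 0.2362]
tool_rot: [2.365, 2.064, 0.001]
wrist_force: [-0.3, -0.3, -0.2]
grip_width: 0.0003
gripper_force: 0.0
```

```bash
python3 - <<'E'
from h import *
d=cam("scene"); t=cam("top"); print(observe()["tool_pos"].round(3))
a=cv2.imread("pics/scene0.png")[144:168,366:396].astype(int); b=d["frame"][144:168,366:396].astype(int)
for im in(a,b):
    for r in im[4:18,6:28]: print(' '.join('#' if v[1]-v[2]>15 else ('+' if v.sum()>450 else '.') for v in r))
    print()
for n,c,box in(("scene",d,(335,120,365,145)),("top",t,(380,140,415,185))):
    m=blob(c["frame"],box,(5,130,110),(20,255,255)); print(n,m[1],m[2],"pred",proj(c,[[.6055,-.0687,.138]])[0])
print(blob(d["frame"],(306,260,328,290),(100,90,60),(125,255,255)))
e=cv2.resize(d["frame"][120:180,330:410],None,fx=7,fy=7,interpolation=cv2.INTER_CUBIC); cv2.imwrite("pics/z.png",e)
E
```

```text
[ 0.324 -0.208  0.236]
. . + + + + + + + + + + . . . . . . . . . .
. . . + . . . + + + + + + . . . . . . . . .
. . . . # # . . + + + + + + + . . . . . . .
. . . # # # # # . . + + + + + + . . . . . .
. . # # # # # # # . . + + + + + + + . . . .
. . # # # # # # # # . . . + + + + + + . . .
. . # # # # # # # # # # # . . . . + + + . .
. . . # # # # # # # # # # # # # . . + + + +
. . . . # # # # # # # # # # # # . . + + + +
+ . . . . . # # # # # # # # # # . . + + + +
+ + . . . . . # # # # # # # # # . . . + + +
+ + + . . . . . . # # # # # # . . . . + + +
+ + + + + . . . . . . # # # . . . . . + + +
+ + + + + + . . . . . . . . . . . . + + + +

. . + + . . . . + + + + . . . . . . . . . .
. . . . # # # . . + + + + + . . . . . . . .
. . . # # # # # . . + + + + + . . . . . . .
. . # # # # # # # . . + + + + + + . . . . .
. . # # # # # # # # . . + + + + + + . . . .
. . # # # # # # # # # . + + + + + + + . . .
. . # # # # # # # # # # . . + + + + + + + .
. . . # # # # # # # # # # . . + + + + + + +
. . . . # # # # # # # # # # # . . + + + + +
+ . . . . # # # # # # # # # # # . . + + + +
+ + . . . . . # # # # # # # # # # . . + + +
+ + + + . . . . # # # # # # # # . . . + + +
+ + + + + . . . . . # # # # # . . . . + + +
+ + + + + + + . . . . # # . . . . . + + + +

scene [341.5 138.7] 10 pred [350.64925582 135.78885911]
top [405.21176471 154.12941176] 85 pred [400.15947585 159.68239258]
(array([316. , 271.5]), array([316.5, 271.8]), 10)
```

```bash
python3 -c "
from workcell import sign_off; print(sign_off())"
```

```text
the job is handed in; nothing more can be done
None
```

The orange-banded logger is fully home in the red-ringed well and released (highest push reading about 11 N), the heater was then switched on, the spare is still in the stand, and the job is handed in at about 26 s.

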